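Raise the telescoping light bar over the mahjong table and hold it up

ROBOT

A 6-joint arm with a two-finger parallel gripper is mounted at the origin on the work surface. World frame = base frame: x ahead of the robot, y to its left, z up, the work surface at z = 0. Lengths are in m, angles in rad, forces in N, time in s.
With the tool pointing down it reaches from about 0.35 to 0.875 m from the base axis. Payload 4.2 kg.
Tool frame: the origin (TCP) lies at the very end of the fingers, on their centre line; the grasp point (between the pads) lies behind it (grip_depth is the z of the grasp point in the tool frame, in m); z points along the fingers, x is the direction in which the jaws open and shut, and the axes are right-handed (so a half turn about z gives the same grasp; the last joint's range is limited). The gripper opens to 85 mm and grips with 20 to 120 N. Pads are 22 mm wide; open, the fingers measure 114 mm over their backs; the gripper's body (76 mm by 85 mm) begins 54 mm behind the grasp point. The pads swing forward as they close: fully open they stand 13 mm farther back than shut.
Start: joints at [-0.856, 0.385, 0.008, 0, -1.194, -0.259], TCP at [0.275, -0.561, 0.231] pointing down, gripper open.
Joint ranges: [-3.14, 3.14], [-1.21, 2.06], [-1.07, 1.41], [-3.16, 2.05], [-2.99, -0.16], [-3.1, 3.1]. Speed limits (rad/s): [2.79, 2.79, 3.14, 3.14, 3.14, 3.14].

INTERFACE

Orientations are given as [roll, pitch, yaw] about the fixed x, y, z axes, in that order (R = Rz(yaw) Ry(pitch) Rx(roll)).
In Python, from cell import * gives the robot as it stands.
- The arm moves only by the tool move_arm, never from a script. Its argument "rows" is one flat list of numbers, 7 for each row, row after row: the opening, from -1 (shut) to 1 (fully open), then the shift along the tool's x, y, z in mm, then the turn, a rotation vector about the tool's x, y, z in rad. A call has exactly 8 rows; each row is the pose to reach, as a shift and turn from the pose commanded when the call began, along the tool's axes at that moment; what a row does not reach only later rows make up. A row lasts 1/10 s, in which the tool goes at most 50 mm and 8.59 degrees, less where a joint would pass 70% of its speed; a pose out of reach is approached as far as the arm can. A call with a gripper value outside its range is refused whole. The fingers move at their own pace and stop on an object; "newtons" is the grip in N (left out, the last holds). Time passes only in rows, so rows that repeat a pose let the fingers close, or fill a call up. It gives the time, the measured TCP pose, the force and the opening at its end, in the units of the state.
- get_obs(): the state, without advancing time (a new reading comes with each control period).
- grab_frame(name): name is "scene" or "top"; returns a dict with "pixels" (384x512x3 uint8, blue, green, red), "depth" (384x512 float32, m along the optical axis (not along the pixel's ray), 0 where there is no reading), "fx", "fy", "cx", "cy" (pixels), "k1" (the pictures are not rectified: a ray, as slopes to the right and down, at radius r is drawn at 1 + k1 r^2 times it, then the intrinsics apply), "world_to_cam" (4x4, takes a point from world to camera coordinates). Camera axes: x right, y down, z forward; pixel columns grow to the right and rows downward; lengths in m; the calibration is good to about 2 mm. A picture is of the moment at which its call begins.
- job_done(): hands the job in, once; it reports no verdict.
The state is a dict: "t": time; "joint_positions": joint angles; "qvel": joint speeds; "joint_torque": joint torques, N m; "eef_pos": TCP position; "tool_rot": TCP orientation; "force": force on the tool from outside, world axes, zero at the start; "ft_torque": the same for the moment, N m; "opening": finger opening in m.
Only numpy, scipy, OpenCV 4.12 (cv2) and the standard library are available. Lean on these libraries where they do the work, as an engineer would, in place of code of your own. Each camera call takes 0.05 s, during which the arm holds its last target. There are 200 camera calls.

TASK

Get the light up for the evening game: squeeze the trigger fully in against the lamp stand's fixed grip to knock back the travel bolt, and let the trigger spring out again. Then press in the telescope button on the side of the lamp head and keep it squeezed while you pull the lamp straight up, past the first stop, all the way to the second stop. Finish still holding the lamp up there, since it sinks back when let go, and leave the other things on the table where they are.

Things in the scene. Friction and masses are not known exactly. Their poses are not given: they have to be found in the camera images.
- stand: The lamp stand, fixed: base plate 90 (x) by 215 (y) by 14 mm. Origin on the table under its middle, z up. Along its y axis stand: at +50 mm the mast's outer tube (26 mm across, collar 31, top 85 mm above the table) carrying the lamp head; at -57 mm the fixed grip; at -89 mm the trigger. A rod (travel bolt, 8 mm, 60 mm above the table) runs from the trigger through the grip to the tube.
- squeeze (a point): Fixed on the stand at (0, -63, 82) mm, axes as the stand's: middle of grip and trigger when the trigger is fully in (32 mm over both along y, 16 mm either side). With the trigger out its outer face is 31 mm away on the -y side (46 mm over both). Only the trigger moves: fingers closing evenly along y about this point squeeze it fully; open them 65 mm or more.
- grip_top (a point): Centre of the top of the fixed grip, a rigid upright black bar 24 (x) by 20 (y) mm, 105 mm above the table; axes as the stand's.
- trigger (a joint): Angle of the trigger, an upright aluminium lever 20 (x) by 10 (y) mm, hinged 20 mm above the table, top 105 mm above it. 0 rad sprung out, 0.24 rad fully in (its stop, 2 mm short of the grip). At the height of squeeze it takes about 2 N to start and 7 N at the end, plus 1 N for the bolt.
- bolt (a joint): Travel bolt, pushed along the stand's +y by the trigger and left where it was pushed: 0 m blocks the mast, free from 0.007 m; a full squeeze brings it to 0.010 m.
- lamp_head (a point): Lamp head on the mast: grey block 30 by 30 by 36 (z) mm, origin at its centre, axes as the stand's; mast down, the origin is 108 mm above the table. From its +y face a light bar 20 mm wide, 10 mm thick sticks out 165 mm, top 14 mm above the origin. Squeezing across the x faces presses the button: 37 mm over block and button when out, 31 mm when in. Head and mast weigh about 0.25 kg.
- button_face (a point): Centre of the outer face of the black telescope button, 18 (y) by 22 (z) mm, which stands out 7 mm from the lamp head's +x face at its middle height; moves with the button; axes as the stand's. The opposite (-x) face has a flush rubber pad.
- button (a joint): How far the telescope button is pressed in towards the head's -x: 0 m out, 0.006 m fully in (7 N); the mast is unlocked from 0.0045 m. When not held in, its pin locks the mast at the bottom and at the first stop.
- mast (a joint): Height by which the mast is drawn out, straight up: 0 m down, 0.055 m the first stop (a catch hole, passed freely while the button is held in), 0.110 m the second stop, the hard upper end. It does not lock at the second stop: its weight and a return spring (2 to 4 N) pull it back down when let go.
- holder: Bystander: clear slotted tile holder with five tiles, 50 by 200 mm, 48 mm high; origin under its middle. Not to be moved.
- cup: Bystander: stainless steel cup, 68 mm across, 75 mm high; origin under its middle. Not to be moved.
- bowl: Bystander: white ceramic bowl, 96 mm across, 42 mm high; origin under its middle. Not to be moved.
- die_a: Bystander: white die, 16 mm; origin under its middle. Not to be moved.
- die_b: Bystander: second white die, 16 mm; origin under its middle. Not to be moved.
- loose_tile: Bystander: a loose tile lying face up, 27 by 36 mm, 20 mm high; origin under its middle. Not to be moved.

How it is judged:
On the way, in this order (a step that is already met when the one before it is completed fails the run):
1. the trigger is squeezed in, pushing the travel bolt clear (value of joint trigger above 0.19 rad and value of joint bolt above 0.007 m), for 0.1 s.
2. the trigger is let go and has sprung out (value of joint trigger below 0.05 rad), for 0.1 s.
3. the telescope button is pressed in with the mast still down (value of joint button above 0.004 m and value of joint mast below 0.02 m), for 0.1 s.
4. the lamp is drawn up to the second stop, in the fingers (value of joint mast above 0.103 m and contact force between the fingers and mast above 4 N), for 0.2 s.
At the end, for the whole second after the job is handed in: The mast is drawn out to its second stop (mast above 0.103 m of 0.110 m) and still, the fingers are holding the lamp head (over 4 N of contact, nothing else carries it), the trigger is sprung out (below 0.05 rad) and the travel bolt is back (above 0.007 m) (all of step 4 and velocity of joint mast between -0.01 and 0.01 m/s and value of joint trigger below 0.05 rad and value of joint bolt above 0.007 m); the arm keeps its last pose, push and grip.
It fails at once if a bystander (tile holder, cup, bowl, dice or loose tile) is moved by more than 20 mm (distance of any of holder, cup, bowl, die_a, die_b, loose_tile from where it was at the start of the episode above 0.02 m).
It also fails if it takes over 40 s, if anything falls off the work surface, if the arm or the gripper's body presses on something with over 40 N, if the wrist force passes 120 N, or if a joint passes its speed limit or range.

## Working session

There is one attempt and no reset: what is moved stays moved. The work goes in short steps, Python scripts to look and compute and a tool call to move; the robot and the scene stay as the last step left them, time stands still between calls to the robot, and variables do not carry over. Pictures are saved under pics/ and viewed, about 8 in all and at most 12, crops included, and the job is handed in when it is done.

Besides the shell and the picture viewer there is one more tool, called after ">>>" as name(argument=value, ...) on one line, values as JSON. move_arm: Moves the arm, as the interface text tells. Its arguments: {"type":"object","properties":{"rows":{"type":"array"},"newtons":{"type":"number"}},"required":["rows"]}

```bash
ls; mkdir -p pics; cat > h.py <<'E'
from cell import *
import numpy as np, cv2, pickle
def save(n):
    f=grab_frame(n); pickle.dump(f,open(f'{n}.pkl','wb')); return f
def pt(f,u,v,z=None,r=1):
    K=np.array([[f['fx'],0,f['cx']],[0,f['fy'],f['cy']],[0,0,1]])
    p=cv2.undistortPoints(np.array([[[u,v]]],float),K,np.array([f['k1'],0,0,0.]))[0,0]
    T=np.linalg.inv(f['world_to_cam']); ray=T[:3,:3]@np.array([p[0],p[1],1]); o=T[:3,3]
    if z is not None: return o+ray*(z-o[2])/ray[2]
    d=f['depth'][int(v)-r:int(v)+r+1,int(u)-r:int(u)+r+1]; d=d[d>0]
    return o+ray*np.median(d) if d.size else None
E
python3 - <<'E'
from h import *
print(get_obs())
for n in('scene','top'):
    f=save(n); print(n,{k:f[k] for k in('fx','fy','cx','cy','k1')}, np.linalg.inv(f['world_to_cam'])[:3,3])
    cv2.imwrite(f'pics/{n}0.png',cv2.resize(f['pixels'],(800,600)))
E
```

```text
pics
{'t': 0.0, 'joint_positions': array([-8.56453889e-01,  3.85542218e-01,  6.58043895e-03, -5.14378835e-04,
       -1.19400416e+00, -2.58612820e-01]), 'qvel': array([-5.03448361e-04,  5.25097850e-04, -6.00860367e-04,  1.15619097e-03,
       -7.93178435e-05, -1.74209770e-04]), 'joint_torque': array([ 6.79536879e-05, -3.92289448e+01,  1.88398075e+01,  4.18609858e+00,
       -4.74452216e-03, -1.06429511e-05]), 'eef_pos': array([ 0.27482791, -0.560655  ,  0.23021021]), 'tool_rot': array([-3.14149978e+00, -2.21972522e-03,  2.02633606e+00]), 'force': array([-3.59849496e-04, -5.72758090e-01, -2.06690121e-01]), 'ft_torque': array([0.01610479, 0.05955194, 0.02656147]), 'opening': 0.08551110153187588}
scene {'fx': 362.6218621784588, 'fy': 362.6218621784588, 'cx': 254.1719586652124, 'cy': 192.24371714095952, 'k1': -0.06880591120945902} [0.83283112 0.38241722 0.59424411]
top {'fx': 472.657251923119, 'fy': 472.657251923119, 'cx': 258.46421190942675, 'cy': 191.64427733211426, 'k1': 0.003421625495915396} [0.43171563 0.02069666 1.15202312]
```

View pics/top0.png

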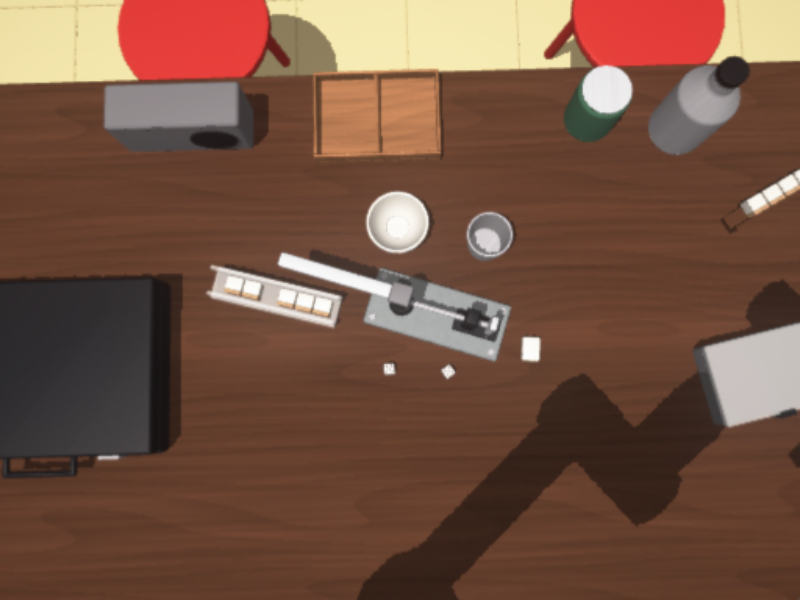

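View pics/scene0.png

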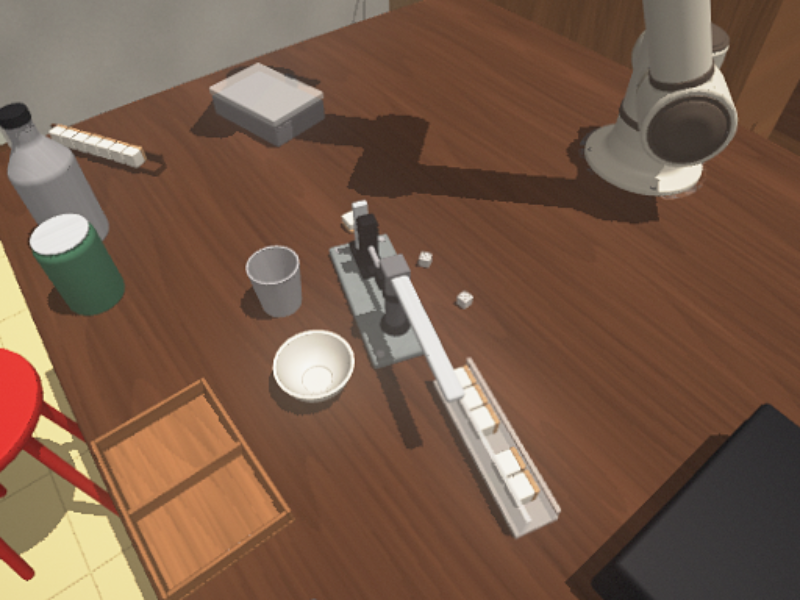

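The top view shows the stand near (440,313), with the bar pointing left, the grip and trigger near (480,322), the bowl at (398,222) and the cup at (490,235). Next I'll take an enlarged crop to measure from.

```bash
python3 - <<'E'
import pickle,cv2
f=pickle.load(open('top.pkl','rb'))
c=f['pixels'][160:240,225:335]
cv2.imwrite('pics/c1.png',cv2.resize(c,None,fx=7,fy=7,interpolation=cv2.INTER_CUBIC))
E
```

```text
(no output)
```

View pics/c1.png

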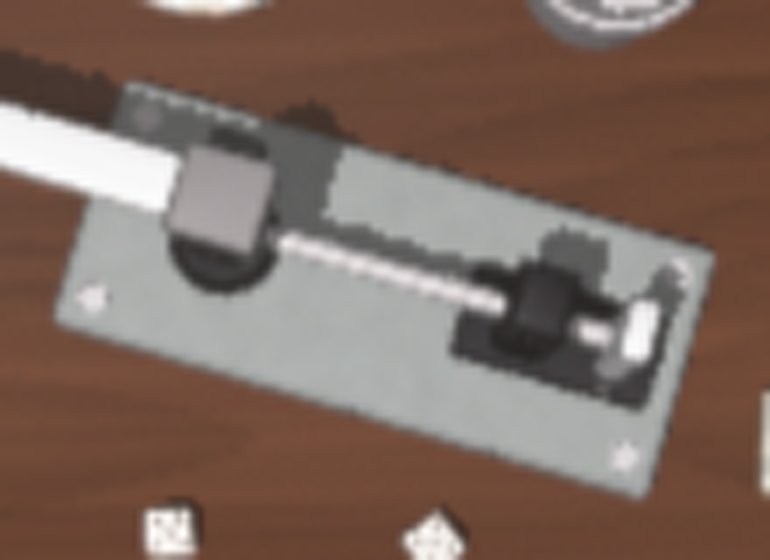

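```bash
cat >> h.py <<'E'
def stand():
    f=pickle.load(open('top.pkl','rb'))
    g=lambda x,y,z: pt(f,225+(x+.5)/7-.5,160+(y+.5)/7-.5,z)
    C=[g(*c,0.014) for c in[(128,83),(714,252),(642,498),(57,323)]]
    c=np.mean(C,0); c[2]=0
    y=(C[0]+C[3]-C[1]-C[2])[:2]; yaw=np.arctan2(-y[0],y[1])
    R=np.array([[np.cos(yaw),-np.sin(yaw),0],[np.sin(yaw),np.cos(yaw),0],[0,0,1]])
    return c,yaw,R,C,g
E
python3 - <<'E'
from h import *
c,yaw,R,C,g=stand()
print('c',c,'yaw',yaw,[np.linalg.norm(C[i]-C[(i+1)%4]) for i in range(4)])
L=lambda p:(R.T@(p-c)*1000).round(1)
print('head',L(g(222,200,.126)),'grip',L(g(545,302,.105)),'trig',L(g(640,330,.105)))
for n,p in dict(squeeze=(0,-63,82),head=(0,50,108),up=(0,50,218)).items():
    print(n,c+R@(np.array(p)/1000))
f=pickle.load(open('top.pkl','rb'))
for n,u,v,z in(('bowl',398,222,.042),('cup',490,235,.075),('tile',531,349,.02),('dieA',389,369,.016),('dieB',448,371,.016),('hold1',212,267,.048),('hold2',340,300,.048),('hold3',333,325,.048)):
    print(n,pt(f,u*.64,v*.64,z),L(pt(f,u*.64,v*.64,z)))
print(np.linalg.norm(c), pt(f,225+222/7,160+200/7), pt(f,225+545/7,160+302/7))
E
```

```text
c [ 0.54753705 -0.02624265  0.        ] yaw -0.3155058574457765 [np.float64(0.21146545336095596), np.float64(0.0887831687759493), np.float64(0.20985638676054982), np.float64(0.08734247834468664)]
head [-1.00e-01  5.72e+01  1.26e+02] grip [  0.3 -49.5 105. ] trig [  0.2 -80.8 105. ]
squeeze [ 0.52798832 -0.08613294  0.082     ]
head [0.56305192 0.02128933 0.108     ]
up [0.56305192 0.02128933 0.218     ]
bowl [0.68757292 0.02957485 0.042     ] [115.8  96.5  42. ]
cup [ 0.65635335 -0.10664159  0.075     ] [128.4 -42.7  75. ]
tile [ 0.48855847 -0.16842278  0.02      ] [ -11.9 -153.5   20. ]
dieA [0.46417769 0.04963294 0.016     ] [-102.8   46.3   16. ]
dieB [ 0.45864433 -0.04059566  0.016     ] [-80.1 -41.2  16. ]
hold1 [0.62466905 0.31330446 0.048     ] [-32.  346.7  48. ]
hold2 [0.56880847 0.12005098 0.048     ] [-25.2 145.7  48. ]
hold3 [0.53131615 0.13119231 0.048     ] [-64.3 144.6  48. ]
0.5481655775717794 [0.56455618 0.02729368 0.12382117] [ 0.53136032 -0.07420487  0.1058383 ]
```

```bash
cat >> h.py <<'E'
from scipy.spatial.transform import Rotation as Ro
def go(p,yaw):
    o=get_obs(); R0=Ro.from_euler('xyz',o['tool_rot']); R1=Ro.from_euler('xyz',[np.pi,0,yaw])
    print('shift mm',(R0.inv().apply(np.array(p)-o['eef_pos'])*1000).round(1),'turn',(R0.inv()*R1).as_rotvec().round(3))
    print('t',o['t'],'tcp',o['eef_pos'].round(4),'rpy',o['tool_rot'].round(3),'F',o['force'].round(1),'T',o['ft_torque'].round(2),'open',o['opening'].round(4),'q',o['joint_positions'].round(2))
E
python3 - <<'E'
import cell; print([k for k in dir(cell) if k[0]!='_'])
from h import *
print(globals().get('grip_depth'))
c,yaw,R,C,g=stand(); L=lambda p:(R.T@(p-c)*1000).round(1)
f=pickle.load(open('scene.pkl','rb'))
for n,u,v,z in(('head',396.5,267,.126),('griptop',367,220,.105),('trigtop',360,205,.105)):
    print(n,L(pt(f,u*.64,v*.64,z)), L(pt(f,u*.64,v*.64)))
cv2.imwrite('pics/c2.png',cv2.resize(f['pixels'][120:240,200:290],None,fx=5,fy=5,interpolation=cv2.INTER_CUBIC))
go(c+R@np.array([0,-.056,.23]),np.pi/2+yaw)
E
```

```text
['MotionError', 'get_obs', 'grab_frame', 'grip_depth', 'job_done']
-0.0187
head [  1.   63.9 126. ] [  0.4  62.2 124. ]
griptop [  2.3 -44.6 105. ] [  2.1 -45.1 104.5]
trigtop [  2.1 -75.4 105. ] [  1.6 -77.2 103.4]
shift mm [319.8 441.    0.9] turn [-0.001 -0.002  0.771]Traceback (most recent call last):
  File "<stdin>", line 9, in <module>
  File "h.py", line 24, in go
    print('t',o['t'],'tcp',o['eef_pos'].round(4),'rpy',o['tool_rot'].round(3),'F',o['force'].round(1),'T',o['ft_torque'].round(2),'open',o['opening'].round(4),'q',o['joint_positions'].round(2))
                                                                                                                                         ^^^^^^^^^^^^^^^^^^
AttributeError: 'float' object has no attribute 'round'
```

View pics/c2.png

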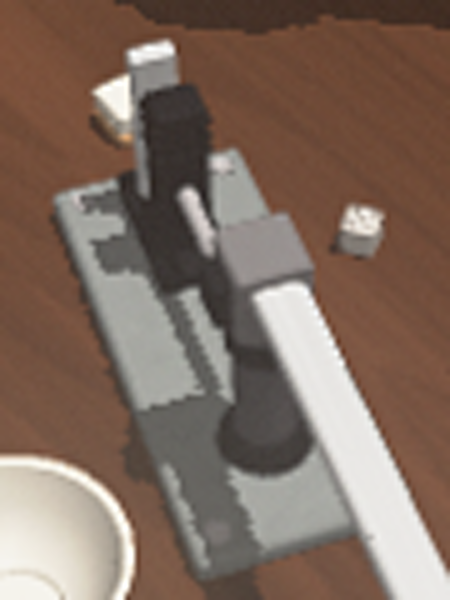

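The crop shows the trigger (aluminium) at (152,60) behind the black grip top at (175,100), with the head top at (265,248) and plate corners at (57,195), (235,152), (203,578) and (355,530). I'll compare the two cameras.

```bash
sed -i "s/o\['opening'\].round(4)/round(o['opening'],4)/" h.py; python3 - <<'E'
from h import *
c,yaw,R,C,g=stand(); L=lambda p:(R.T@(p-c)*1000).round(1)
f=pickle.load(open('scene.pkl','rb'));t=pickle.load(open('top.pkl','rb'))
s=lambda x,y,z:pt(f,200+(x+.5)/5-.5,120+(y+.5)/5-.5,z)
for n,x,y,z in(('c',57,195,.014),('c',235,152,.014),('c',203,578,.014),('c',355,530,.014),('head',265,248,.126),('grip',175,101,.105),('trig',150,52,.105),('die',362,215,.016)):
    print(n,L(s(x,y,z)),L(s(x,y,None)))
for f_ in(f,t): print(Ro.from_matrix(f_['world_to_cam'][:3,:3]).inv().apply([0,0,1]))
for P in (C[0],C[1],C[2],C[3]):print(L(P))
print('table pts z', [pt(t,u,v)[2].round(4) for u,v in((150,280),(300,300),(400,180),(290,250))],[pt(f,u,v)[2].round(4) for u,v in((400,200),(150,240),(300,100))])
print('die top', L(g(170,522,.016)),L(g(434,537,.016)))
E
```

```text
c [  44.6 -103.8   14. ] [  41.9 -119.2   -1.3]
c [ -40.  -102.5   14. ] [ -40.  -102.7   13.8]
c [ 46.8 113.1  14. ] [ 45.3 107.3   4.8]
c [-15.3 112.3  14. ] [-16.3 110.   10.3]
head [  1.5  59.4 126. ] [  1.2  58.5 125. ]
grip [  1.9 -47.6 105. ] [  1.6 -48.8 103.9]
trig [  2.5 -79.6 105. ] [  2.5 -79.6 104.9]
die [-79.3 -42.9  16. ] [-79.3 -42.8  16. ]
[-0.38650548 -0.50802233 -0.76975764]
[ 0.1215812   0.00284375 -0.99257742]
[ 43.7 105.7  14. ]
[  44.4 -105.8   14. ]
[ -44.4 -104.9   14. ]
[-43.7 105.   14. ]
table pts z [np.float64(0.001), np.float64(0.0008), np.float64(-0.0003), np.float64(0.0)] [np.float64(0.0002), np.float64(0.0003), np.float64(0.0)]
die top [-98.2  47.9  16. ] [-77.5 -40.1  16. ]
```

>>> move_arm(rows=[1, 320, 441, 0, 0, 0, 0.771, 1, 320, 441, 0, 0, 0, 0.771, 1, 320, 441, 0, 0, 0, 0.771, 1, 320, 441, 0, 0, 0, 0.771, 1, 320, 441, 0, 0, 0, 0.771, 1, 320, 441, 0, 0, 0, 0.771, 1, 320, 441, 0, 0, 0, 0.771, 1, 320, 441, 0, 0, 0, 0.771], newtons=30)

```text
t: 0.9
eef_pos: [0.4534, -0.2243, 0.2312]
tool_rot: [-3.141, -0.0, 1.255]
force: [1.1, -1.0, -0.3]
opening: 0.0856
```

```bash
python3 - <<'E'
from h import *
c,yaw,R,C,g=stand()
go(c+R@np.array([0.0007,-.055,.16]),np.pi/2+yaw)
E
```

```text
shift mm [162.5  28.8  71.2] turn [-0. -0.  0.]
t 0.9 tcp [ 0.4534 -0.2243  0.2312] rpy [-3.141 -0.     1.255] F [ 1.1 -1.  -0.3] T [-0.09 -0.11  0.04] open 0.0856 q [-0.14  0.18 -0.28 -0.   -1.11 -1.75]
```

>>> move_arm(rows=[1, 50, 9, 0, 0, 0, 0, 1, 100, 18, 20, 0, 0, 0, 1, 150, 27, 50, 0, 0, 0, 1, 162, 29, 70, 0, 0, 0, 1, 162, 29, 71, 0, 0, 0, 1, 162, 29, 71, 0, 0, 0, 1, 162, 29, 71, 0, 0, 0, 1, 162, 29, 71, 0, 0, 0])

```text
t: 1.7
eef_pos: [0.5311, -0.0822, 0.1616]
tool_rot: [3.139, -0.001, 1.254]
force: [0.3, 1.1, 0.6]
opening: 0.0854
```

```bash
python3 - <<'E'
from h import *
c,yaw,R,C,g=stand()
go(c+R@np.array([0.0007,-.055,.072]),np.pi/2+yaw)
f=save('scene'); cv2.imwrite('pics/s3.png',cv2.resize(f['pixels'][70:240,180:310],None,fx=4.5,fy=3.5*1.286,interpolation=cv2.INTER_CUBIC)[:600])
f=save('scene')
E
```

```text
shift mm [ 3.2 -1.2 89.6] turn [ 0.002 -0.001 -0.001]
t 1.7 tcp [ 0.5311 -0.0822  0.1616] rpy [ 3.139e+00 -1.000e-03  1.254e+00] F [0.3 1.1 0.6] T [ 0.01 -0.01  0.02] open 0.0854 q [ 0.15  0.3  -0.31  0.   -0.96 -2.04]
```

View pics/s3.png

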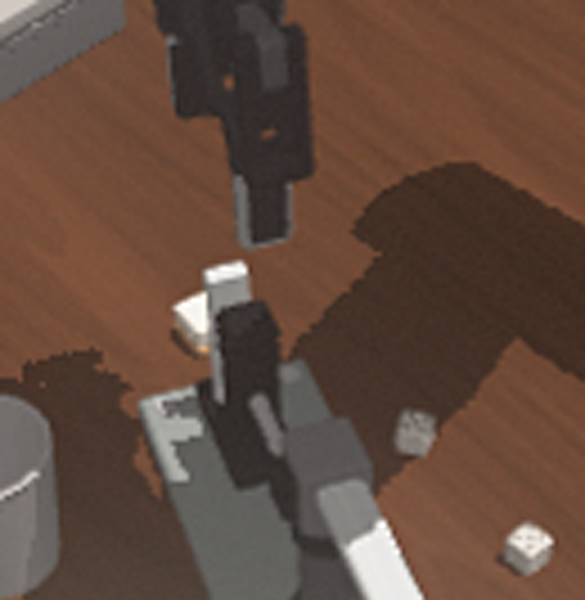

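The +y finger's tip edge is at (238,243)–(290,238), and grip and trigger stand below it at (245,310) and (225,270). I'll measure the fingertip with the same camera to get the relative offset.

```bash
python3 - <<'E'
from h import *
c,yaw,R,C,g=stand(); L=lambda p:(R.T@(p-c)*1000).round(1)
f=pickle.load(open('scene.pkl','rb'))
s=lambda x,y,z=None:L(pt(f,180+(x+.5)/4.5-.5,70+(y+.5)/4.5-.5,z))
print('tcp',L(get_obs()['eef_pos']))
print('finger edge',s(264,241,.175),s(264,236),s(241,240,.175),s(288,237,.175),s(268,225))
print('grip',s(246,318,.105),s(246,318))
t=save('top')
cv2.imwrite('pics/t3.png',cv2.resize(t['pixels'][150:250,225:345],None,fx=6,fy=6,interpolation=cv2.INTER_CUBIC))
E
```

```text
tcp [  1.6 -58.2 161.4]
finger edge [  2.7 -12.3 175. ] [  5.5  -2.5 185.9] [ 11.1 -16.1 175. ] [ -7.  -11.4 175. ] [  3.6  -2.5 190.8]
grip [  2.9 -46.5 105. ] [  2.8 -47.  104.5]
```

>>> move_arm(rows=[1, 4, -1, 20, 0, 0, 0, 1, 4, -1, 40, 0, 0, 0, 1, 4, -1, 60, 0, 0, 0, 1, 4, -1, 80, 0, 0, 0, 1, 4, -1, 89, 0, 0, 0, 1, 4, -1, 89, 0, 0, 0, 1, 4, -1, 89, 0, 0, 0, 1, 4, -1, 89, 0, 0, 0], newtons=25)

```text
t: 2.65
eef_pos: [0.532, -0.0771, 0.0725]
tool_rot: [3.139, -0.001, 1.256]
force: [-0.9, 0.5, 0.3]
opening: 0.0855
```

```bash
python3 - <<'E'
from h import *
c,yaw,R,C,g=stand()
go(c+R@np.array([0.0005,-.054,.072]),np.pi/2+yaw)
f=save('scene'); cv2.imwrite('pics/s4.png',cv2.resize(f['pixels'][90:210,190:290],None,fx=5,fy=5,interpolation=cv2.INTER_CUBIC))
E
```

```text
shift mm [-0.8 -0.5  0.5] turn [ 0.002 -0.001  0.   ]
t 2.65 tcp [ 0.532  -0.0771  0.0725] rpy [ 3.139e+00 -1.000e-03  1.256e+00] F [-0.9  0.5  0.3] T [-0.01  0.02  0.  ] open 0.0855 q [ 0.16  0.41 -0.41  0.   -0.75 -2.04]
```

View pics/s4.png

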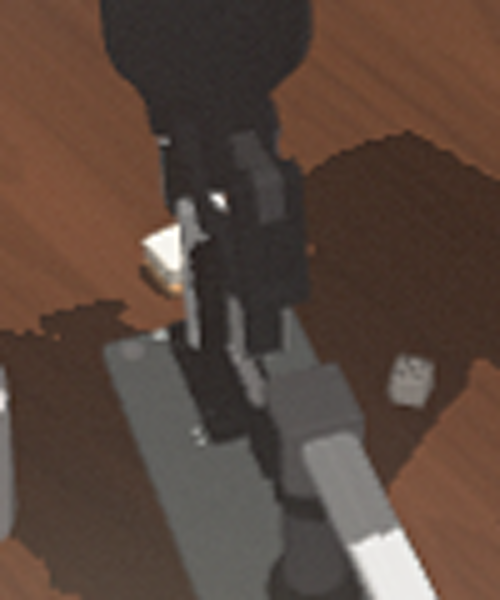

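The fingers straddle the trigger (190,250) and the grip (215,300), and the near finger is clear of the head. Closing now.

>>> move_arm(rows=[0.2, 0, 0, 0, 0, 0, 0, 0, 0, 0, 0, 0, 0, 0, -0.1, 0, 0, 0, 0, 0, 0, -0.2, 0, 0, 0, 0, 0, 0, -0.3, 0, 0, 0, 0, 0, 0, -0.3, 0, 0, 0, 0, 0, 0, -0.3, 0, 0, 0, 0, 0, 0, -0.3, 0, 0, 0, 0, 0, 0], newtons=25)

```text
t: 3.5
eef_pos: [0.5307, -0.0788, 0.0729]
tool_rot: [-3.141, 0.003, 1.256]
force: [-2.9, -5.9, 9.6]
opening: 0.0323
```

```bash
python3 - <<'E'
from h import *
c,yaw,R,C,g=stand(); 
go(c+R@np.array([0.0005,-.054,.072]),np.pi/2+yaw); o=get_obs(); print('F stand',R.T@o['force'])
E
```

```text
shift mm [1.2 0.3 0.9] turn [-0.     0.003  0.001]
t 3.5 tcp [ 0.5307 -0.0788  0.0729] rpy [-3.141e+00  3.000e-03  1.256e+00] F [-2.9 -5.9  9.6] T [-2.33  1.01 -0.08] open 0.0323 q [ 0.16  0.41 -0.41  0.   -0.75 -2.04]
F stand [-0.88977216 -6.54043996  9.56088766]
```

>>> move_arm(rows=[-0.4, 0, 0, 0, 0, 0, 0, -0.4, 0, 0, 0, 0, 0, 0, -0.4, 0, 0, 0, 0, 0, 0, 0.2, 0, 0, 0, 0, 0, 0, 1, 0, 0, 0, 0, 0, 0, 1, 0, 0, 0, 0, 0, 0, 1, 0, 0, 0, 0, 0, 0, 1, 0, 0, 0, 0, 0, 0], newtons=40)

```text
t: 4.3
eef_pos: [0.5316, -0.0767, 0.0715]
tool_rot: [3.141, -0.001, 1.256]
force: [-0.5, 0.4, 0.1]
opening: 0.0853
```

```bash
python3 - <<'E'
from h import *
c,yaw,R,C,g=stand(); 
go(c+R@np.array([0.0005,-.054,.17]),np.pi/2+yaw); o=get_obs(); print('F stand',R.T@o['force'])
E
```

```text
shift mm [ -1.    0.1 -98.5] turn [ 0.001 -0.001  0.001]
t 4.3 tcp [ 0.5316 -0.0767  0.0715] rpy [ 3.141e+00 -1.000e-03  1.256e+00] F [-0.5  0.4  0.1] T [-0.01  0.02  0.01] open 0.0853 q [ 0.16  0.41 -0.41 -0.   -0.75 -2.04]
F stand [-0.65446714  0.25216258  0.14348824]
```

>>> move_arm(rows=[1, 0, 0, -40, 0, 0, 0, 1, 0, 0, -80, 0, 0, 0, 1, 0, 0, -110, 0, 0, 0, 1, 10, 0, -110, 0, 0, -0.14, 1, 40, 0, -110, 0, 0, -0.28, 1, 70, 0, -110, 0, 0, -0.42, 1, 100, 0, -110, 0, 0, -0.56, 1, 112, 0, -110, 0, 0, -0.7])

```text
t: 5.1
eef_pos: [0.5668, 0.0319, 0.1815]
tool_rot: [3.14, -0.0, 1.964]
force: [-0.9, -0.6, -0.7]
opening: 0.0852
```

```bash
python3 - <<'E'
from h import *
c,yaw,R,C,g=stand(); 
go(c+R@np.array([0.001,.0585,.165]),np.pi+yaw)
E
```

```text
shift mm [-2.5 -1.2 16.5] turn [ 0.001  0.    -0.862]
t 5.1 tcp [0.5668 0.0319 0.1815] rpy [ 3.14  -0.     1.964] F [-0.9 -0.6 -0.7] T [ 0.01 -0.02 -0.01] open 0.0852 q [ 0.34  0.33 -0.21 -0.   -1.03 -1.52]
```

>>> move_arm(rows=[1, -2, -1, 0, 0, 0, -0.14, 1, -2, -1, 0, 0, 0, -0.28, 1, -2, -1, 0, 0, 0, -0.42, 1, -2, -1, 0, 0, 0, -0.56, 1, -2, -1, 0, 0, 0, -0.7, 1, -2, -1, 0, 0, 0, -0.84, 1, -2, -1, 10, 0, 0, -0.862, 1, -2, -1, 16, 0, 0, -0.862])

```text
t: 5.9
eef_pos: [0.5652, 0.0273, 0.1642]
tool_rot: [-3.141, -0.001, 2.815]
force: [-0.6, -0.9, 0.0]
opening: 0.0851
```

```bash
python3 - <<'E'
from h import *
c,yaw,R,C,g=stand(); 
go(c+R@np.array([0.001,.0585,.087]),np.pi+yaw)
f=save('scene'); cv2.imwrite('pics/s5.png',cv2.resize(f['pixels'][90:230,190:310],None,fx=4.28,fy=4.28,interpolation=cv2.INTER_CUBIC))
E
```

```text
shift mm [-0.9  2.1 77.2] turn [-0.    -0.001 -0.011]
t 5.9 tcp [0.5652 0.0273 0.1642] rpy [-3.141e+00 -1.000e-03  2.815e+00] F [-0.6 -0.9  0. ] T [ 0.    0.09 -0.04] open 0.0851 q [ 0.33  0.34 -0.24 -0.   -0.99 -0.66]
```

View pics/s5.png

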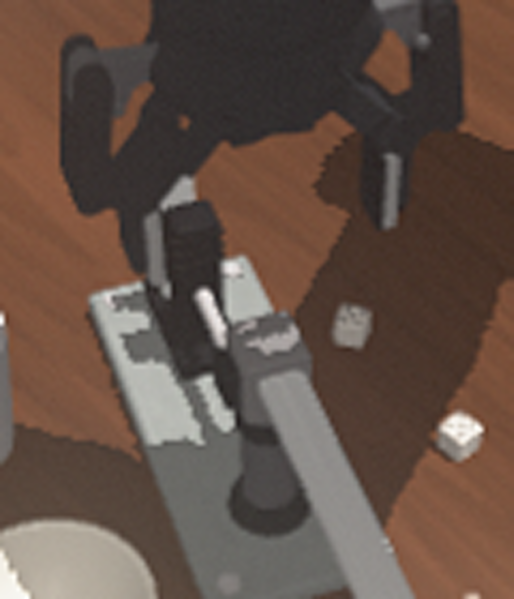

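The open fingers hover either side of the head: right tip (388,225), left tip (135,268), head top (270,335). The trigger has sprung out. I'll check the fingertip midpoint against the head in this camera.

```bash
python3 - <<'E'
from h import *
c,yaw,R,C,g=stand(); L=lambda p:(R.T@(p-c)*1000).round(1)
f=pickle.load(open('scene.pkl','rb'))
s=lambda x,y,z=None:L(pt(f,190+(x+.5)/4.28-.5,90+(y+.5)/4.28-.5,z))
print('tcp',L(get_obs()['eef_pos']))
for p in((372,200),(390,200),(388,218),(372,218),(135,250),(130,240),(138,262)):print(p,s(*p))
print('head',s(270,337,.126),s(270,337))
E
```

```text
tcp [ -0.4  56.  163.1]
(372, 200) [-43.2  55.5 186.1]
(390, 200) [-44.8  68.9 196.8]
(388, 218) [-44.4  68.8 187.7]
(372, 218) [-42.5  58.  179. ]
(135, 250) [ 54.8  62.8 197.7]
(130, 240) [ 55.9  61.3 201.8]
(138, 262) [ 54.2  63.3 191.8]
head [  0.7  57.5 126. ] [  0.5  57.1 125.5]
```

>>> move_arm(rows=[1, -1.5, 1, 20, 0, 0, -0.005, 1, -1.5, 1, 40, 0, 0, -0.005, 1, -1.5, 1, 60, 0, 0, -0.005, 1, -1.5, 1, 76, 0, 0, -0.005, 1, -1.5, 1, 76, 0, 0, -0.005, 0.4, -1.5, 1, 76, 0, 0, -0.005, 0.1, -1.5, 1, 76, 0, 0, -0.005, 0.1, -1.5, 1, 76, 0, 0, -0.005], newtons=25)

```text
t: 6.75
eef_pos: [0.5681, 0.0278, 0.0904]
tool_rot: [3.14, 0.002, 2.822]
force: [0.6, -0.3, -0.5]
opening: 0.047
```

```bash
python3 - <<'E'
from h import *
c,yaw,R,C,g=stand(); L=lambda p:(R.T@(p-c)*1000).round(1)
go(c+R@np.array([0.0013,.057,.087]),np.pi+yaw)
print('tcp',L(get_obs()['eef_pos']))
f=save('scene'); cv2.imwrite('pics/s6.png',cv2.resize(f['pixels'][90:210,200:300],None,fx=5,fy=5,interpolation=cv2.INTER_CUBIC))
E
```

```text
shift mm [ 1.5 -0.8  3.4] turn [ 0.001  0.002 -0.004]
t 6.75 tcp [0.5681 0.0278 0.0904] rpy [3.140e+00 2.000e-03 2.822e+00] F [ 0.6 -0.3 -0.5] T [0.04 0.01 0.01] open 0.047 q [ 0.33  0.43 -0.32  0.   -0.82 -0.65]
tcp [ 2.8 57.8 90.4]
```

View pics/s6.png

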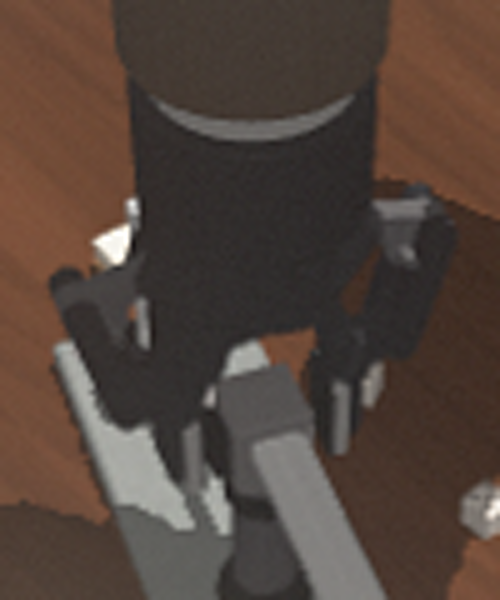

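The fingers straddle the head, left pad at (192,455) and right pad at (340,410), with similar gaps either side. Closing.

>>> move_arm(rows=[0.1, 1, 0, 2, 0, 0, 0, 0, 1, 0, 2, 0, 0, 0, -0.1, 1, 0, 2, 0, 0, 0, -0.2, 1, 0, 2, 0, 0, 0, -0.3, 1, 0, 2, 0, 0, 0, -0.4, 1, 0, 2, 0, 0, 0, -0.4, 1, 0, 2, 0, 0, 0, -0.4, 1, 0, 2, 0, 0, 0], newtons=30)

```text
t: 7.6
eef_pos: [0.5674, 0.028, 0.0887]
tool_rot: [3.141, 0.002, 2.823]
force: [1.4, -1.9, 4.6]
opening: 0.0302
```

```bash
python3 - <<'E'
from h import *
c,yaw,R,C,g=stand(); L=lambda p:(R.T@(p-c)*1000).round(1)
go(c+R@np.array([0.0013,.057,.087]),np.pi+yaw)
print('tcp',L(get_obs()['eef_pos']),'F stand',R.T@get_obs()['force'])
E
```

```text
shift mm [ 0.8 -0.7  1.7] turn [ 0.001  0.002 -0.003]
t 7.6 tcp [0.5674 0.028  0.0887] rpy [3.141e+00 2.000e-03 2.823e+00] F [ 1.4 -1.9  4.6] T [-0.44 -0.32 -0.05] open 0.0302 q [ 0.33  0.43 -0.32  0.   -0.82 -0.65]
tcp [ 2.1 57.7 88.7] F stand [ 1.87754097 -1.39543783  4.62313895]
```

>>> move_arm(rows=[-0.5, 0, 0, 0, 0, 0, 0, -0.5, 0, 0, -2, 0, 0, 0, -0.5, 0, 0, -8, 0, 0, 0, -0.5, 0, 0, -16, 0, 0, 0, -0.5, 0, 0, -24, 0, 0, 0, -0.5, 0, 0, -32, 0, 0, 0, -0.5, 0, 0, -40, 0, 0, 0, -0.5, 0, 0, -46, 0, 0, 0], newtons=50)

```text
t: 8.4
eef_pos: [0.5672, 0.028, 0.1331]
tool_rot: [3.141, 0.001, 2.822]
force: [5.2, -1.7, -5.3]
opening: 0.0298
```

```bash
python3 - <<'E'
from h import *
c,yaw,R,C,g=stand(); L=lambda p:(R.T@(p-c)*1000).round(1)
go(c+R@np.array([0.0013,.057,.198]),np.pi+yaw)
print('tcp',L(get_obs()['eef_pos']),'F stand',R.T@get_obs()['force'])
f=pickle.load(open('scene.pkl','rb')); f=save('scene'); cv2.imwrite('pics/s7.png',cv2.resize(f['pixels'][70:210,200:300],None,fx=4.28,fy=4.28,interpolation=cv2.INTER_CUBIC))
E
```

```text
shift mm [  0.5  -0.6 -64.9] turn [ 0.001  0.001 -0.004]
t 8.4 tcp [0.5672 0.028  0.1331] rpy [3.141e+00 1.000e-03 2.822e+00] F [ 5.2 -1.7 -5.3] T [-0.72 -1.97 -0.03] open 0.0298 q [ 0.33  0.38 -0.27  0.   -0.92 -0.65]
tcp [  1.9  57.7 133.1] F stand [ 5.44193884  0.03548082 -5.30361307]
```

View pics/s7.png

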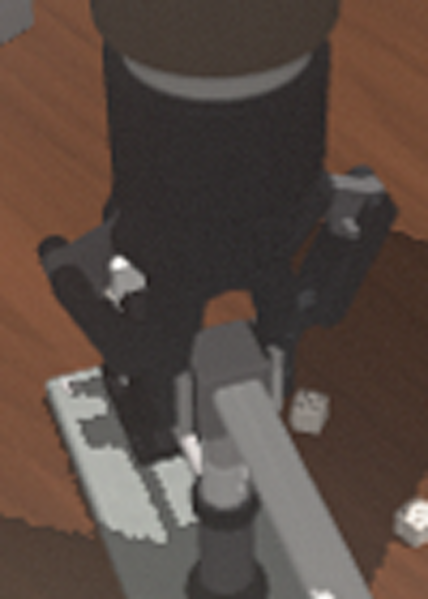

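The inner mast now shows between the collar at (220,505) and the head, so the lamp is rising in the grip. Continuing up.

>>> move_arm(rows=[-0.5, 0, 0, -8, 0, 0, 0, -0.5, 0, 0, -17, 0, 0, 0, -0.5, 0, 0, -26, 0, 0, 0, -0.5, 0, 0, -35, 0, 0, 0, -0.5, 0, 0, -44, 0, 0, 0, -0.5, 0, 0, -52, 0, 0, 0, -0.5, 0, 0, -58, 0, 0, 0, -0.5, 0, 0, -60, 0, 0, 0])

```text
t: 9.25
eef_pos: [0.5672, 0.028, 0.193]
tool_rot: [3.141, 0.001, 2.822]
force: [6.1, -1.9, -6.4]
opening: 0.0301
```

>>> move_arm(rows=[-0.5, 0, 0, -1, 0, 0, 0, -0.5, 0, 0, -2, 0, 0, 0, -0.5, 0, 0, -3, 0, 0, 0, -0.5, 0, 0, -4, 0, 0, 0, -0.5, 0, 0, -4, 0, 0, 0, -0.5, 0, 0, -4, 0, 0, 0, -0.5, 0, 0, -4, 0, 0, 0, -0.5, 0, 0, -4, 0, 0, 0])

```text
t: 10.05
eef_pos: [0.5672, 0.028, 0.1964]
tool_rot: [3.141, 0.001, 2.822]
force: [4.9, -1.4, -6.0]
opening: 0.03
```

```bash
python3 - <<'E'
from h import *
c,yaw,R,C,g=stand(); L=lambda p:(R.T@(p-c)*1000).round(1)
go(c+R@np.array([0.0013,.057,.1985]),np.pi+yaw)
print('tcp',L(get_obs()['eef_pos']),'F stand',R.T@get_obs()['force'])
f=save('scene'); cv2.imwrite('pics/s8.png',cv2.resize(f['pixels'][40:210,180:310],None,fx=3.53,fy=3.53,interpolation=cv2.INTER_CUBIC))
E
```

```text
shift mm [ 0.6 -0.7 -2.1] turn [ 0.001  0.001 -0.004]
t 10.05 tcp [0.5672 0.028  0.1964] rpy [3.141e+00 1.000e-03 2.822e+00] F [ 4.9 -1.4 -6. ] T [-0.77 -2.22 -0.  ] open 0.03 q [ 0.33  0.32 -0.19  0.   -1.07 -0.65]
tcp [  1.9  57.7 196.4] F stand [ 5.07634459  0.16750439 -5.95601076]
```

View pics/s8.png

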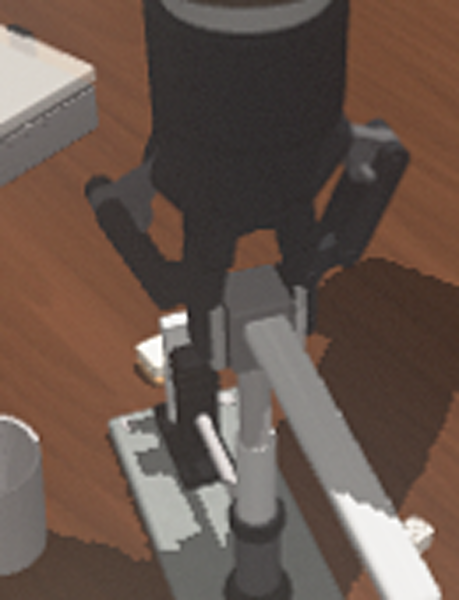

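The lamp is about 108 mm up and still held, and the trigger is out at (172,330). I'll creep up to the hard stop and watch the force.

>>> move_arm(rows=[-0.5, 0, 0, -1, 0, 0, 0, -0.5, 0, 0, -2, 0, 0, 0, -0.5, 0, 0, -3, 0, 0, 0, -0.5, 0, 0, -3, 0, 0, 0, -0.5, 0, 0, -3, 0, 0, 0, -0.5, 0, 0, -3, 0, 0, 0, -0.5, 0, 0, -3, 0, 0, 0, -0.5, 0, 0, -3, 0, 0, 0])

```text
t: 10.9
eef_pos: [0.5672, 0.028, 0.1989]
tool_rot: [3.141, 0.001, 2.822]
force: [6.1, -1.9, -8.2]
opening: 0.0299
```

```bash
python3 - <<'E'
from h import *
c,yaw,R,C,g=stand(); L=lambda p:(R.T@(p-c)*1000).round(1)
print('tcp',L(get_obs()['eef_pos']),'F stand',R.T@get_obs()['force'],get_obs()['opening'])
f=pickle.load(open('scene.pkl','rb'))
s=lambda x,y,z=None:L(pt(f,180+(x+.5)/3.53-.5,40+(y+.5)/3.53-.5,z))
print('prev frame head top',s(253,285),s(245,290),'trigger top',s(173,320),'bar',s(300,400))
t=save('top')
for n,u,v,z in(('bowl',398,222,.042),('cup',490,235,.075)): print(n)
E
```

```text
tcp [  1.9  57.7 198.9] F stand [ 6.33653948  0.10909167 -8.21045941] 0.029942239055960246
prev frame head top [  1.1  55.7 232.7] [  5.6  57.8 232.8] trigger top [  4.6 -79.2 105.2] bar [  5.7 126.3 228.2]
bowl
cup
```

>>> move_arm(rows=[-0.5, 0, 0, -1, 0, 0, 0, -0.5, 0, 0, -2, 0, 0, 0, -0.5, 0, 0, -2, 0, 0, 0, -0.5, 0, 0, -2, 0, 0, 0, -0.5, 0, 0, -2, 0, 0, 0, -0.5, 0, 0, -2, 0, 0, 0, -0.5, 0, 0, -2, 0, 0, 0, -0.5, 0, 0, -2, 0, 0, 0])

```text
t: 11.75
eef_pos: [0.5671, 0.028, 0.199]
tool_rot: [3.141, -0.0, 2.822]
force: [9.4, -3.5, -15.5]
opening: 0.0297
```

```bash
python3 - <<'E'
from h import *
c,yaw,R,C,g=stand(); L=lambda p:(R.T@(p-c)*1000).round(1)
o=get_obs(); print('tcp',L(o['eef_pos']),'F stand',R.T@o['force'],o['opening'],o['t'])
f=save('scene')
s=lambda x,y,z=None:L(pt(f,180+(x+.5)/3.53-.5,40+(y+.5)/3.53-.5,z))
print('head top',s(253,281),s(245,286),'trig',s(173,320),'bar',s(300,400),'bar',s(320,430))
E
```

```text
tcp [  1.8  57.7 199. ] F stand [  9.99357144  -0.37809062 -15.48210763] 0.02974921473915535 11.75
head top [  1.3  56.4 235.6] [  5.7  58.3 235.5] trig [  4.4 -80.  104.5] bar [  6.6 128.6 230.6] bar [  5.4 147.7 231.2]
```

```bash
python3 -c "
from cell import *
print(job_done()); o=get_obs(); print(o['t'],o['eef_pos'],o['force'],o['opening'])"
```

```text
the job is handed in; nothing more can be done
None
the job is handed in; nothing more can be done
```

The lamp is up at its second stop, still held in the fingers with the button pressed. I handed the job in at about 11.8 s; no verdict was reported.

- **Trigger:** I squeezed it against the fixed grip until the fingers read 32.3 mm apart, where fully in is 32 mm. I then let it go. The last image has its top at -80 mm along the stand, as before the squeeze, so it has sprung out.
- **Travel bolt:** I never measured it directly. I take it as clear from the full squeeze and from the mast rising freely.
- **Lamp:** With the button squeezed in (fingers about 30 mm apart), I pulled the head straight up past the first stop. At the end the downward force went from about 6 N to 15.5 N with almost no further rise. The head top measured 235.6 mm, about 109.6 mm above where it started, so it is against the second stop.

**Checks that disagreed or were not made:**
- The stand parts sat about 5–7 mm further along the stand's y axis from the plate centre than described. The two cameras also differed by about 2 mm. I used the directly measured head and grip positions instead.
- I did not re-measure the bystanders at the end. I saw no contact with them and none looked moved in the last pictures, which do not show all of them.

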